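# Lay the upended carton flat on the scale and take its weight

### The arm

A 6-joint arm with a two-finger parallel gripper is mounted at the origin on the work surface. World frame = base frame: x ahead of the robot, y to its left, z up, the work surface at z = 0. Lengths are in mm, angles in degrees, forces in N, time in s.
With the tool pointing down it reaches from about 350 to 850 mm from the base axis. Payload 8.1 kg.
Tool frame: the origin (TCP) lies where the fingers leave the gripper's body, on its centre line; the fingertips stand 73 mm ahead of it and the grasp point (between the pads) lies 54 mm ahead of it; z points along the fingers, y is the line along which they close (so a half turn about z gives the same grasp; the last joint's range is limited). The gripper opens to 85 mm and grips with 20 to 120 N. Pads are 22 mm wide; open, the fingers measure 114 mm over their backs; the gripper's body (76 mm by 85 mm) begins 54 mm behind the grasp point. The pads swing forward as they close: fully open they stand 13 mm farther back than shut.
Start: joints at [-78.805, 7.471, 85.268, -0, 87.261, -4.893], TCP at [166.295, -576.5, 303.892] pointing down, gripper open.
Joint ranges: [-169.43, 169.43], [-51.17, 129.36], [1.28, 143.12], [-76.62, 256.62], [0, 156.53], [-152.29, 152.29]. Speed limits (degrees/s): [136.94, 136.94, 159.86, 180, 180, 180].

### API

Orientations are given as [roll, pitch, yaw] about the fixed x, y, z axes, in that order (R = Rz(yaw) Ry(pitch) Rx(roll)).
In Python, from bench import sense, optics, r gives the robot as it stands.
- The arm moves only by the tool servo_tool, never from a script. Its argument "plan" is a list that holds one entry, the list of rows, each a list of 5 numbers: the shift along the world's x, y, z in m, then the turn about the world's z in degrees, then the finger opening in m, from 0 to 0.0854. A call has 1 to 10 rows; each row shifts and turns the commanded pose from where the row before left it; what a row does not reach is not made up. A row lasts 1/10 s, in which the tool goes at most 50 mm and 8.59 degrees, less where a joint would pass 70% of its speed; a pose out of reach is approached as far as the arm can. A call is refused whole if a number of a shift passes 0.05 or a number of a turn 8.59, either way. A call with a gripper value outside its range is refused whole. The fingers move at their own pace and stop on an object; "force" is the grip in N (left out, the last holds). Time passes only in rows, so rows that do not move let the fingers close. It gives the time, the measured TCP pose, the force, the opening and the grip force at its end, in the units of the state.
- sense(): the state, without advancing time (a new reading comes with each control period).
- optics.snapshot(name): name is "scene" or "top"; returns a dict with "frame" (420x560x3 uint8, blue, green, red), "fx", "fy", "cx", "cy" (pixels), "cam_to_world" (4x4, takes a point from camera to world coordinates). Camera axes: x right, y down, z forward; pixel columns grow to the right and rows downward; lengths in mm; the calibration is good to about 2 mm. A picture is of the moment at which its call begins. There is no depth.
- r.hand_in(): hands the job in; it is judged then, once.
The state is a dict: "time": time; "joint_pos": joint angles; "qd": joint speeds; "joint_efforts": joint torques, N m; "tool_pos": TCP position; "tcp_rot": TCP orientation; "ft_force": force on the tool from outside, world axes, zero at the start; "wrist_torque": the same for the moment, N m; "finger_gap": finger opening in mm; "grip_force": force on a finger pad.
Only numpy, scipy, OpenCV 4.12 (cv2) and the standard library are available. Lean on these libraries where they do the work, as an engineer would, in place of code of your own. Each camera call takes 0.05 s, during which the arm holds its last target. There are 200 camera calls.

### The job

A tall cardboard carton has been left standing on end near one side of the scale's pan. Without gripping or lifting it, gently push it over towards the middle of the pan so that it comes to lie flat on its broad side, wholly on the pan; only then press the round key on the scale's front fully down and let it go, to take the weight. Leave the jar, the weight and the brush on the tray beside it alone.

Things in the scene. Friction and masses are not known exactly. Their poses are not given: they have to be found in the camera images.
- scale: Bench scale, fixed to the table. Origin on the table under the pan's centre, z up; its front deck with display and keys is at its -x side. Pan: flat rimless steel plate, 220 (x) by 300 (y) mm, centred on the origin, top 70 mm above the table, does not move. Front deck: x -200 to -110 mm, y +-140 mm, top 48 mm above the table.
- carton: Rigid carton, 0.3 to 0.52 kg, 100 wide (x), 45 deep (y), 150 mm tall (z), origin at the centre of its foot. Starts upright on the pan, 95 to 105 mm from its centre towards the scale's +y, turned at most 0.2 rad from the scale. Its broad -y face looks to the pan's middle and must end underneath. Pushed low it may slide; pushed near the top it tips and falls once the top has moved 45 mm.
- foot_near (a point): Corner of the carton's -y face at its foot: x = -50, y = -22.5, z = 0 mm in the carton's frame. The carton tips about the edge foot_near to foot_far.
- foot_far (a point): The other foot corner of the -y face: x = +50, y = -22.5, z = 0 mm in the carton's frame.
- head_near (a point): Top corner of the carton's -y face: x = -50, y = -22.5, z = 150 mm in the carton's frame.
- head_far (a point): The other top corner of the -y face: x = +50, y = -22.5, z = 150 mm in the carton's frame.
- key (a joint): Travel of the round key, m: 0 = up, 0.006 = fully down. It is a spring key that takes about 5 N to push fully down and comes back up when let go.
- key_top (a point): Centre of the top of the round key: a grey disc 32 mm across on the scale's front deck at x = -155, y = -25 mm in the scale's frame, its top 70 mm above the table when up, standing 10 mm proud of a black round housing 48 mm across; pressed straight down. It is the only key that moves; the three small flat rectangles beside it are printed.
- tray: Shallow fixed aluminium tray on the table beside the scale, 360 (x) by 180 (y) mm, rim 16 mm high, holding the brush, jar and weight. Origin under its centre on the table.
- jar: Lidded jar standing in the tray, 52 mm across, 80 mm tall, origin at the centre of its underside. Leave alone.
- check_weight: Brass knobbed weight standing in the tray, 42 mm across, 60 mm tall, origin at the centre of its underside. Leave alone.
- brush: Red hand brush lying in the tray, about 270 mm long along its x (bristle block to -x), 36 mm wide, 51 mm tall, origin at its underside, near its middle. Leave alone.
There are look-alikes about, which are no part of the job. Of the things shaped like the carton, the cardboard one is meant.

How it is judged:
By the outcome, as a careful person would: the job done as asked, in the order asked, and still so for the second after the job is handed in, with the robot touching nothing.
It also fails if it takes over 48 s, if anything falls off the work surface, if the arm or the gripper's body presses on something with over 40 N, if the wrist force passes 120 N, or if a joint passes its speed limit or range.

## Working session

There is one attempt and no reset: what is moved stays moved. The work goes in short steps, Python scripts to look and compute and a tool call to move; the robot and the scene stay as the last step left them, time stands still between calls to the robot, and variables do not carry over. Pictures are saved under pics/ and viewed, at most 10 in all, crops included, and the job is handed in when it is done.

Besides the shell and the picture viewer there is one more tool, called as name(argument=value, ...), one argument or row to a line, values as JSON. servo_tool: Moves the arm, as the interface text tells. Its arguments: {"type":"object","properties":{"plan":{"type":"array"},"force":{"type":"number"}},"required":["plan"]}

```bash
mkdir -p pics; cat > h.py <<'E'
import numpy as np,cv2
from bench import sense,optics,r
def ray(s,u,v,z):
    T=np.array(s["cam_to_world"]);d=T[:3,:3]@np.array([(u-s["cx"])/s["fx"],(v-s["cy"])/s["fy"],1]);o=T[:3,3]
    return o+d*(z-o[2])/d[2]
def proj(s,p):
    c=np.linalg.inv(np.array(s["cam_to_world"]))@np.append(p,1);return s["fx"]*c[0]/c[2]+s["cx"],s["fy"]*c[1]/c[2]+s["cy"]
E
python3 - <<'E'
from h import *
for n in("scene","top"):
    s=optics.snapshot(n);cv2.imwrite(f"pics/{n}0.png",s["frame"]);print(n,s["fx"],s["cx"],s["cy"],np.round(s["cam_to_world"],3).tolist())
print(sense())
E
```

```text
scene 450.3667789642721 279.2832425394981 218.23219785557257 [[0.083, 0.676, -0.732, 1308.834], [0.996, -0.041, 0.075, -162.603], [0.02, -0.736, -0.677, 839.757], [0.0, 0.0, 0.0, 1.0]]
top 506.77944217410345 283.42599886485897 203.48121029430655 [[-0.014, -0.995, 0.098, 418.169], [-1.0, 0.013, -0.007, -92.119], [0.006, -0.098, -0.995, 1377.522], [0.0, 0.0, 0.0, 1.0]]
{'time': 0.1, 'joint_pos': array([-7.88053100e+01,  7.51131127e+00,  8.53253495e+01,  4.27131394e-04,
        8.72619901e+01, -4.89491227e+00]), 'qd': array([-0.05193775, -0.17588395, -0.11977454,  0.0767089 , -0.02571289,
        0.04287202]), 'joint_efforts': array([ 4.06412428e-04, -5.70953393e+01, -5.01940763e+01, -2.73557953e-04,
        8.19682115e-03,  1.81560017e-05]), 'tool_pos': array([ 166.21308348, -576.11216737,  302.92156482]), 'tcp_rot': array([-1.79901745e+02, -8.84278065e-03,  1.60895739e+01]), 'ft_force': array([ 0.01228664, -0.05067501, -0.08694339]), 'wrist_torque': array([-0.01437574, -0.008803  , -0.02654426]), 'grip_force': 0.0, 'finger_gap': 85.42338403674246}
```

View pics/scene0.png

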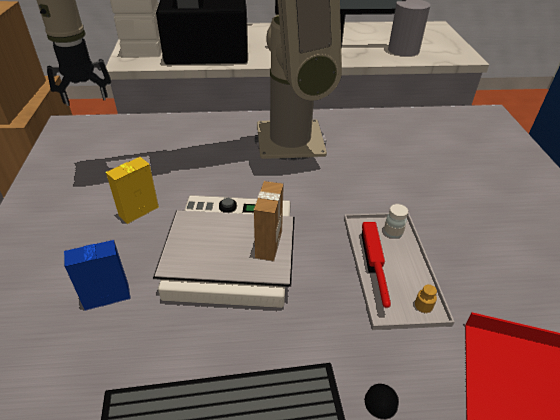

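View pics/top0.png

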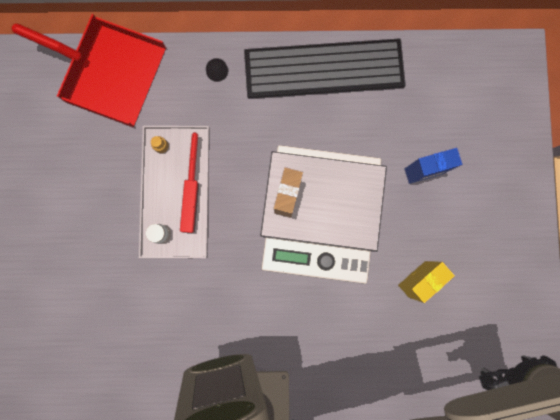

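The cardboard-brown carton is at scene (268,220) and top (289,192). The others are the blue box at scene (98,275) / top (433,166) and the yellow box at scene (133,190) / top (433,283). Only the brown one stands on the pan, so it is the one meant. I'll confirm that in a crop and measure it.

```bash
python3 - <<'E'
from h import *
s=optics.snapshot("top");f=s["frame"]
cv2.imwrite("pics/crop1.png",cv2.resize(f[140:290,250:400],None,fx=4,fy=4,interpolation=cv2.INTER_CUBIC))
hsv=cv2.cvtColor(f,cv2.COLOR_BGR2HSV)
m=cv2.inRange(hsv,(5,80,40),(22,255,255));m[:150]=0;m[230:]=0;m[:,:255]=0;m[:,:][:,330:]=0
print("carton",cv2.minAreaRect(cv2.findNonZero(m)))
for c in [(272,153),(386,167),(378,249),(261,236)]: print(np.round(ray(s,*c,70),1))
print("key",ray(s,326,261,70))
t=optics.snapshot("scene");print("scene key",ray(t,228,204,70))
for c in [(176,212),(296,214),(292,283),(156,278)]: print(np.round(ray(t,*c,70),1))
E
```

```text
carton ((287.58404541015625, 191.76109313964844), (19.18406867980957, 45.940792083740234), 14.620874404907227)
[679.6 -73.6  70. ]
[ 638.7 -371.2   70. ]
[ 425.5 -343.4   70. ]
[463.  -42.8  70. ]
key [ 396.74039573 -208.85587564   70.        ]
scene key [ 413.91323932 -206.39141335   70.        ]
[ 437.2 -338.1   70. ]
[463.4 -33.6  70. ]
[686.5 -67.2  70. ]
[ 652.7 -363.3   70. ]
```

View pics/crop1.png

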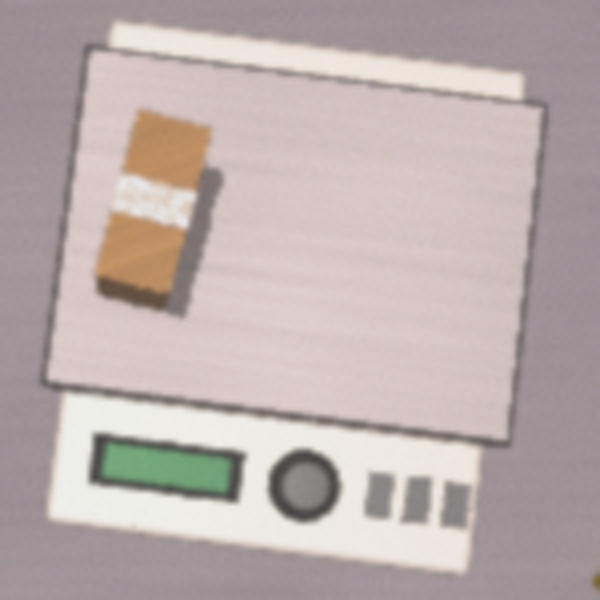

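The crop confirms it: the brown carton with white tape stands on the pan. Its top face corners are at crop (137,110), (211,125), (171,293) and (97,277). The round key is at crop (304,486) and the pan corners are at (90,46), (546,104), (510,443) and (46,384).

```bash
python3 - <<'E'
from h import *
s=optics.snapshot("top")
P=lambda c,z: ray(s,250+(c[0]-1.5)/4,140+(c[1]-1.5)/4,z)[:2]
pan=np.array([P(c,70) for c in [(90,46),(546,104),(510,443),(46,384)]])
c=pan.mean(0);yv=pan[0]+pan[3]-pan[1]-pan[2];yaw=np.degrees(np.arctan2(-yv[0],yv[1]))
print("pan",pan.round(1).tolist(),c,yaw,"key",P((304,486),70))
k=np.array([P(q,220) for q in [(137,110),(211,125),(171,293),(97,277)]]);cc=k.mean(0)
xv=k[0]+k[1]-k[2]-k[3];ya=np.degrees(np.arctan2(xv[1],xv[0]))
print("carton",k.round(1).tolist(),cc,ya,np.linalg.norm(xv)/2)
a=np.radians(yaw);R=np.array([[np.cos(a),-np.sin(a)],[np.sin(a),np.cos(a)]])
print("in scale",R.T@(cc-c),"key pred",c+R@[-155,-25])
t=optics.snapshot("scene")
for q in [(260,181),(284,184)]: print(ray(t,*q,220))
E
```

```text
pan [[684.6, -74.0], [642.3, -371.6], [422.1, -341.0], [464.0, -43.1]] [ 553.24251439 -207.4367302 ] -8.048456058276365 key [ 396.43524351 -207.88651206]
carton [[616.1, -102.8], [606.8, -145.4], [509.8, -120.8], [519.6, -78.5]] [ 563.09017572 -111.89664559] -14.176783506014216 99.81302912522695
in scale [-3.62595668 95.97779242] key pred [ 396.26899884 -210.48884708]
[ 514.02220651 -126.87250974  220.        ]
[527.82774977 -74.37995978 220.        ]
```

servo_tool(
  plan=[
    [[0,0,0.03,0,0],[0.01,0.015,0.03,3,0],[0.025,0.03,0.01,4,0],[0.025,0.03,0,4,0],[0.025,0.03,0,4,0],[0.025,0.03,0,4,0],[0.025,0.03,0,4,0],[0.025,0.03,0,4,0],[0.025,0.03,0,4,0],[0.025,0.03,0,4,0]],
  ],
)

```text
time: 1.3
tool_pos: [377.0, -320.1, 374.0]
tcp_rot: [180.0, 0.0, 51.2]
ft_force: [0.2, -1.1, 0.3]
finger_gap: 0.1
grip_force: 0.0
```

servo_tool(
  plan=[
    [[0.022,0.03,0,2.5,0],[0.022,0.03,0,2.5,0],[0.022,0.03,0,2.5,0],[0.022,0.03,0,2.5,0],[0.022,0.03,0,2.5,0],[0.022,0.03,0,2.5,0],[0.022,0.03,0,2.5,0],[0.022,0.03,0,2.5,0],[0.02,0.03,0,2.5,0],[0.01,0.015,0,2,0]],
  ],
)

```text
time: 2.3
tool_pos: [583.3, -34.0, 373.6]
tcp_rot: [-180.0, -0.0, 75.8]
ft_force: [-0.5, -0.4, -0.0]
finger_gap: -0.4
grip_force: 0.0
```

servo_tool(
  plan=[
    [[0,0,-0.03,0,0],[0,0,-0.03,0,0],[0,0,-0.03,0,0],[0,0,-0.009,0,0],[0,0,0,0,0]],
  ],
)

```text
time: 2.8
tool_pos: [581.3, -36.7, 273.3]
tcp_rot: [-179.8, 0.0, 75.6]
ft_force: [0.5, -0.6, 0.8]
finger_gap: -0.1
grip_force: 0.0
```

```bash
python3 - <<'E'
from h import *
a=optics.snapshot("scene")["frame"];b=optics.snapshot("top")["frame"]
o=np.hstack([cv2.resize(a[130:330,150:350],(400,400)),cv2.resize(b[110:310,200:400],(400,400))])
cv2.imwrite("pics/p2.png",o);s=sense();print(s["tool_pos"],s["tcp_rot"],s["ft_force"])
E
```

```text
[582.82032665 -36.85182038 276.54083565] [ 1.79896791e+02 -5.48320599e-03  7.55750567e+01] [-0.66106511 -0.01035893  0.52920522]
```

View pics/p2.png

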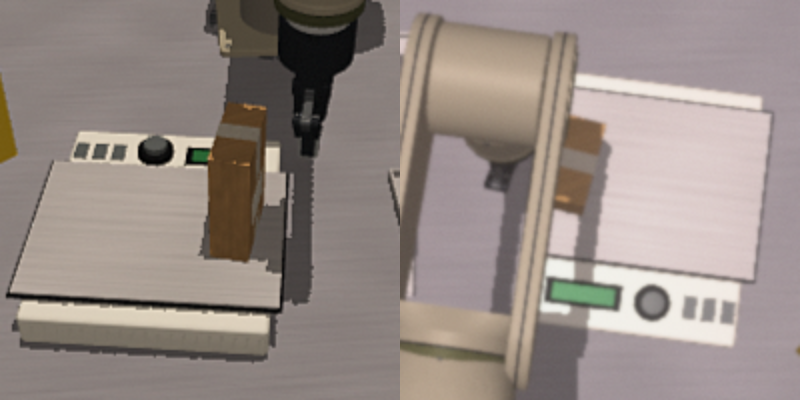

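The fingers, at crop (308,140), hang closed behind the carton's +y face with their tips just below its top. I'll approach now, then push slowly.

servo_tool(
  plan=[
    [[-0.0025,-0.01,0,0,0],[-0.0025,-0.01,0,0,0],[-0.0018,-0.007,0,0,0],[-0.001,-0.004,0,0,0],[-0.001,-0.004,0,0,0],[-0.001,-0.004,0,0,0],[-0.001,-0.004,0,0,0],[-0.001,-0.004,0,0,0]],
  ],
)

```text
time: 3.7
tool_pos: [570.5, -83.5, 274.9]
tcp_rot: [180.0, -0.0, 75.6]
ft_force: [0.8, 1.6, 0.6]
finger_gap: -0.1
grip_force: 0.5
```

servo_tool(
  plan=[
    [[-0.001,-0.004,0,0,0],[-0.001,-0.004,0,0,0],[-0.001,-0.004,0,0,0],[-0.001,-0.004,0,0,0],[-0.001,-0.004,0,0,0]],
  ],
)

```text
time: 4.2
tool_pos: [565.4, -103.9, 274.8]
tcp_rot: [-180.0, 0.0, 75.6]
ft_force: [0.2, 0.8, 0.9]
finger_gap: 0.1
grip_force: 0.2
```

```bash
python3 - <<'E'
from h import *
a=optics.snapshot("scene")["frame"];b=optics.snapshot("top")["frame"]
o=np.hstack([cv2.resize(a[130:330,150:350],(400,400)),cv2.resize(b[110:310,200:400],(400,400))])
cv2.imwrite("pics/p3.png",o);s=sense();print(s["tool_pos"],s["ft_force"])
E
```

```text
[ 565.33273059 -104.11212512  274.82948021] [ 0.38568004  1.91728472 -0.09602358]
```

View pics/p3.png

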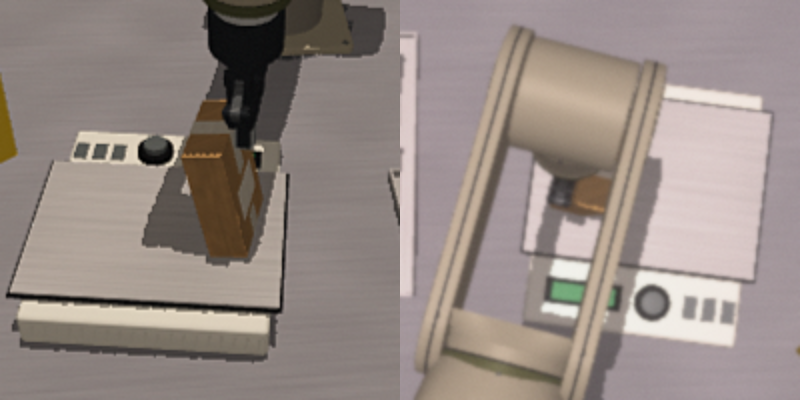

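The carton is tipping cleanly about its foot edge. Its foot is still at crop (230,255) and its top has shifted to about (205,150). I'll keep pushing slowly past the balance point.

servo_tool(
  plan=[
    [[-0.001,-0.004,0,0,0],[-0.001,-0.004,0,0,0],[-0.001,-0.004,0,0,0],[-0.001,-0.004,0,0,0],[-0.001,-0.004,0,0,0],[-0.0005,-0.002,0,0,0],[-0.0005,-0.002,0,0,0],[-0.0005,-0.002,0,0,0],[-0.0005,-0.002,0,0,0],[0,0,0,0,0]],
  ],
)

```text
time: 5.3
tool_pos: [558.5, -131.7, 274.9]
tcp_rot: [180.0, 0.0, 75.6]
ft_force: [-0.1, -0.3, 0.1]
finger_gap: -0.3
grip_force: 0.0
```

```bash
python3 - <<'E'
from h import *
a=optics.snapshot("scene")["frame"];b=optics.snapshot("top")["frame"]
o=np.hstack([cv2.resize(a[130:330,150:350],(400,400)),cv2.resize(b[110:310,200:400],(400,400))])
cv2.imwrite("pics/p4.png",o);s=sense();print(s["tool_pos"],s["ft_force"])
E
```

```text
[ 558.51365253 -131.48343525  274.90741818] [-0.6241499   0.40640893 -0.07076057]
```

View pics/p4.png

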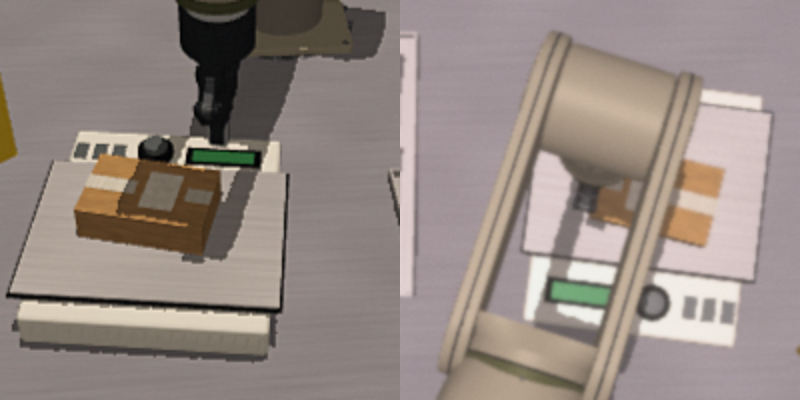

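The carton lies flat and wholly on the pan, with its corners at crop (78,235), (205,252), (220,170) and (100,158). Next I'll move to the key.

servo_tool(
  plan=[
    [[-0.027,-0.013,0.01,0,0],[-0.027,-0.013,0,0,0],[-0.027,-0.013,0,0,0],[-0.027,-0.013,0,0,0],[-0.027,-0.013,0,0,0],[-0.027,-0.012,0,0,0],[0,0,-0.03,0,0],[0,0,-0.03,0,0],[0,0,-0.03,0,0],[0,0,-0.025,0,0]],
  ],
)

```text
time: 6.4
tool_pos: [396.1, -208.2, 168.5]
tcp_rot: [-180.0, -0.0, 75.6]
ft_force: [0.7, 0.3, 0.4]
finger_gap: 0.3
grip_force: 0.0
```

servo_tool(
  plan=[
    [[0,0,0,0,0],[0,0,0,0,0]],
  ],
)

```text
time: 6.6
tool_pos: [396.5, -208.4, 170.3]
tcp_rot: [-180.0, -0.0, 75.6]
ft_force: [0.7, -0.9, 1.5]
finger_gap: 0.4
grip_force: 0.0
```

```bash
python3 - <<'E'
from h import *
a=optics.snapshot("scene")["frame"]
cv2.imwrite("pics/p5.png",cv2.resize(a[150:320,150:310],None,fx=3.5,fy=3.5));s=sense();print(s["tool_pos"],s["ft_force"])
E
```

```text
[ 397.10032707 -208.81066145  171.27323827] [-0.78520906  0.16166426  0.60982649]
```

View pics/p5.png

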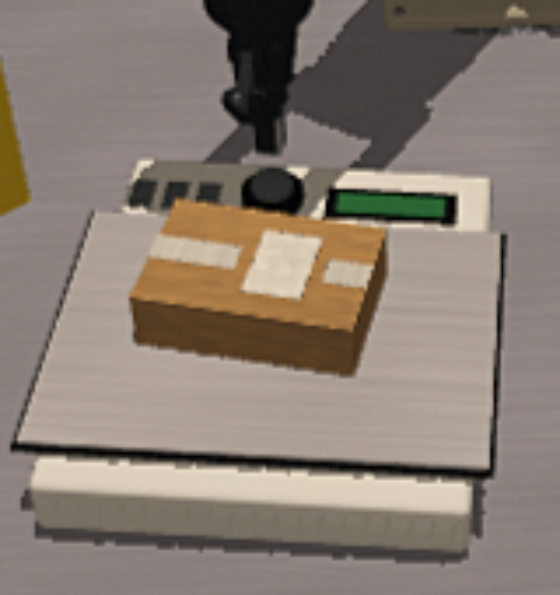

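The tip at crop (268,150) hangs over the key at (272,190), and the carton lies flat and clear of it. I'll press down slowly.

servo_tool(
  plan=[
    [[0,0,-0.012,0,0],[0,0,-0.01,0,0],[0,0,-0.004,0,0],[0,0,-0.002,0,0],[0,0,-0.002,0,0],[0,0,-0.001,0,0],[0,0,0,0,0],[0,0,0,0,0]],
  ],
)

```text
time: 7.45
tool_pos: [396.5, -208.5, 139.1]
tcp_rot: [180.0, 0.0, 75.6]
ft_force: [-0.8, 2.0, 3.5]
finger_gap: 0.0
grip_force: 1.7
```

servo_tool(
  plan=[
    [[0,0,-0.001,0,0],[0,0,-0.001,0,0],[0,0,0,0,0],[0,0,0,0,0]],
  ],
)

```text
time: 7.85
tool_pos: [396.6, -208.6, 137.1]
tcp_rot: [180.0, 0.0, 75.6]
ft_force: [-1.6, 0.9, 4.1]
finger_gap: -0.2
grip_force: 2.3
```

servo_tool(
  plan=[
    [[0,0,-0.001,0,0],[0,0,0,0,0],[0,0,0,0,0]],
  ],
)

```text
time: 8.15
tool_pos: [396.7, -208.6, 136.5]
tcp_rot: [180.0, 0.0, 75.6]
ft_force: [-3.9, 2.1, 10.9]
finger_gap: -0.3
grip_force: 5.3
```

servo_tool(
  plan=[
    [[0,0,-0.0005,0,0],[0,0,0,0,0],[0,0,0,0,0]],
  ],
)

```text
time: 8.45
tool_pos: [396.8, -208.7, 136.5]
tcp_rot: [180.0, 0.0, 75.6]
ft_force: [-6.0, 4.4, 14.9]
finger_gap: 0.2
grip_force: 7.5
```

servo_tool(
  plan=[
    [[0,0,0.005,0,0],[0,0,0.01,0,0],[0,0,0.02,0,0],[0,0,0.04,0,0],[0,0,0.04,0,0],[0,0,0.04,0,0],[0,-0.03,0,0,0],[0,-0.04,0,0,0],[0,-0.04,0,0,0],[0,0,0,0,0]],
  ],
)

```text
time: 9.45
tool_pos: [395.9, -322.2, 290.4]
tcp_rot: [180.0, 0.1, 75.4]
ft_force: [-0.6, 0.8, -0.4]
finger_gap: -0.0
grip_force: 0.0
```

```bash
python3 - <<'E'
from h import *
a=optics.snapshot("scene")["frame"]
cv2.imwrite("pics/p6.png",a);s=sense();print(s["tool_pos"],s["ft_force"],s["qd"].round(2))
E
```

```text
[ 396.01623185 -320.29986807  290.20104112] [-0.29507461 -0.39895899  0.37137215] [ 2.17 -1.85  2.06  0.85  0.84  1.26]
```

View pics/p6.png

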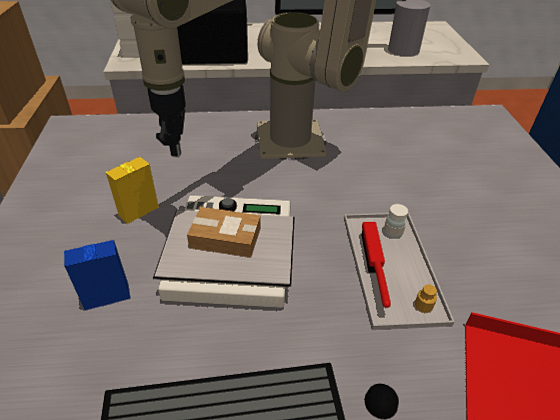

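The carton lies flat on the pan at (225,232), the key at (228,204) is released, the tray things are untouched, and the arm is clear.

```bash
python3 -c "
from bench import r
print(r.hand_in())"
```

```text
the job is handed in; nothing more can be done
None
```

The carton was pushed over and lies flat on its broad side, wholly on the pan; the key was then pressed to its stop and let go, the tray things were left alone, and the job was handed in at about 9.5 s (no verdict came back).

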